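# Index the rotary watch-case holder to its next stop and lock it

## Task

The rotary watch-case holder has been left between stations: push its table round counter-clockwise (seen from above) past the click to the next stop, and press it up against the stop firmly but gently (push at a drive post with about 15 N for half a second, never more than 23 N). Then slide the lock bolt fully home towards the table so that the table stays locked at the stop, let go, and leave the other things on the bench alone.

Things in the scene. Friction and masses are not known exactly. Their poses are not given: they have to be found in the camera images.
- table: aluminium turntable, 200 mm across, top face 42 mm above the bench; origin on its vertical axis at bench level, turns with it. Bearing drag is 1 to 2 N at a drive post; it stays where it is left. On top: six drive posts (see post), six cups with watch cases nearer the axis (tops 56 mm above the bench), a hub (58 mm) and six pairs of keeper blocks near the rim (16 mm gap, tops 56 mm)
- post (a point): centre of the top of one of six upright steel drive posts (12 mm thick, 85 mm from the axis, from the table's top at 42 mm to 90 mm above the bench); the other five follow at 60 degree steps about the axis and serve as well
- lug (a point): the seat ahead of the next lug: where the plunger's nose is centred when that lug (square, 8 mm wide, standing out of the rim to 118 mm from the axis) bears on it; 105 mm from the axis, 32 mm up, turns with the table. Lug face 5 mm clockwise of it; 10 mm counter-clockwise of it a round crest stands 2.5 mm out of the rim. Starts 0.42 to 0.84 rad clockwise of the nose
- nose (a point): centre of the plunger's round nose (10 mm across, 32 mm above the bench, 105 mm from the table's axis), pointing at the axis from the stop bracket, which is clamped at a different angle each time. The nose gives way outward, sprung with 4 N preload, up to 12 mm
- plunger: steel spring plunger with black pull knob; origin on the table's axis at bench level, x out along the plunger. From 18 mm before the seat the crest drives it back (the push at a post rises to 7 to 10 N), it snaps forward past the crest, then the lug meets it: a nearly rigid stop. The crest lets the table back by at most 2 mm. 15 N at a post loads the stop with about 11 N, 23 N with 18 N
- bolt (a joint): travel of the lock bolt in m: 0 drawn back (start), 0.020 fully home. It slides level towards the table's axis, 0.5 rad counter-clockwise of the plunger, against about 2 N of friction and stays where left; its 10 mm nose passes between two keeper blocks on the table when that is at the stop. It ends on a firm stop: 8 N is plenty
- bolt_knob (a point): centre of the top of the bolt's upright steel knob (14 mm thick, 91 mm above the bench, 140 mm from the table's axis when drawn back). It rises from a slotted block whose top is 55 mm above the bench and which reaches from 116 to 168 mm from the axis
- tray: bystander: loose wooden sorting tray, 150 x 220 x 30 mm, origin under its middle
- jar: bystander: glass jar, 52 mm thick, 60 mm high, origin under its middle
- driver: bystander: lying small screwdriver, 140 mm long
- casering: bystander: steel ring, 42 mm across, 9 mm high, origin under its middle

How it is judged (in metres and radians):
On the way, in this order (a step that is already met when the one before it is completed fails the run):
1. the seat is within 2.5 mm of the plunger's nose and the lug bears on the plunger with more than 7 N for 0.25 s, the bolt still drawn back (under 6 mm) (horizontal distance between lug and nose below 0.0025 m and contact force between plunger and table above 7 N and value of joint bolt below 0.006 m), for 0.25 s.
2. the lock bolt is home (over 18 mm) with the table at the stop (value of joint bolt above 0.018 m and horizontal distance between lug and nose below 0.004 m), for 0.2 s.
At the end, for the whole second after the job is handed in: the lock bolt is pushed home (over 18 of its 20 mm), the seat in front of the lug is within 4 mm of the plunger's nose, and the table is at rest (all of step 2 and angular speed of table below 0.05 rad/s); the robot touches nothing.
It fails at once if the table is forced against the plunger with more than 20 N (contact force between plunger and table above 20 N).
It fails at once if a bystander is moved by more than 20 mm (distance of any of tray, jar, driver, casering from where it was at the start of the episode above 0.02 m).
It also fails if it takes over 64 s, if anything falls off the work surface, if the arm or the gripper's body presses on something with over 40 N, if the wrist force passes 120 N, or if a joint passes its speed limit or range.

## Robot

A 6-joint arm with a two-finger parallel gripper is mounted at the origin on the work surface. World frame = base frame: x ahead of the robot, y to its left, z up, the work surface at z = 0. Lengths are in mm, angles in rad, forces in N, time in s.
With the tool pointing down it reaches from about 400 to 925 mm from the base axis. Payload 12.5 kg.
Tool frame: the origin (TCP) lies midway between the tips of the shut fingers; the grasp point (between the pads) lies 19 mm behind it; x points along the fingers, y is the direction in which the jaws open and shut, and the axes are right-handed (so a half turn about x gives the same grasp; the last joint's range is limited). The gripper opens to 95 mm and grips with 3 to 60 N. Pads are 20 mm wide; open, the fingers measure 119 mm over their backs; the gripper's body (75 mm by 180 mm) begins 59 mm behind the grasp point.
Start: joints at [1.102, 0.491, 1.559, -0, 1.092, -0.106], TCP at [221.793, 584.341, 214.661] pointing down, gripper open.
Joint ranges: [-3.1, 3.1], [-0.84, 2.19], [0.05, 2.79], [-1.13, 4.28], [0.06, 2.93], [-2.69, 2.69]. Speed limits (rad/s): [2.22, 2.22, 2.79, 3.14, 3.14, 3.14].

## Interface

Orientations are given as [roll, pitch, yaw] about the fixed x, y, z axes, in that order (R = Rz(yaw) Ry(pitch) Rx(roll)).
In Python, from cell import sensors, read_camera, get_calibration, order gives the robot as it stands. The module is installed in compiled form; this text tells all that it offers.
- The arm moves only by the tool servo_tool, never from a script. Its argument "steps" is text: rows parted by semicolons, each of 7 numbers parted by spaces: the shift along the tool's x, y, z in mm, then the turn, a rotation vector about the tool's x, y, z in rad, then the finger opening in mm, from 0 to 95.1. A call has exactly 8 rows; each row shifts and turns the pose as measured when the row begins, along the tool's axes as they then stand; what a row does not reach is not made up. A row lasts 1/10 s, in which the tool goes at most 50 mm and 8.59 degrees, less where a joint would pass 70% of its speed; a pose out of reach is approached as far as the arm can. A call is refused whole if a number of a shift passes 50 or a number of a turn 0.15, either way. A call with a gripper value outside its range is refused whole. The fingers move at their own pace and stop on an object; the grip force is fixed at half the most. Time passes only in rows, so rows that do not move let the fingers close, or fill a call up. It gives the time, the measured TCP pose, the force and the opening at its end, in the units of the state.
- sensors.state(): the state, without advancing time (a new reading comes with each control period).
- read_camera(name): name is "scene" or "top"; returns (picture, depth): 400x640x3 uint8, blue, green, red; 400x640 float32, mm along the optical axis (not along the pixel's ray), 0 where there is no reading.
- get_calibration(name): a dict with "mtx" (3x3 intrinsics, pixels), "R" (3x3) and "t" (3): a world point X has camera coordinates R X + t. Camera axes: x right, y down, z forward; pixel columns grow to the right and rows downward; lengths in mm; the calibration is good to about 2 mm. A picture is of the moment at which its call begins. get_calibration takes no time and is no camera call.
- order.job_done(): hands the job in, once; it reports no verdict.
The state is a dict: "t": time; "joints": joint angles; "qvel": joint speeds; "tau": joint torques, N m; "eef_pos": TCP position; "tcp_rot": TCP orientation; "ft_force": force on the tool from outside, world axes, zero at the start; "moment": the same for the moment, N m; "opening": opening from 0.0 (shut) to 1.0 (fully open).
Only numpy, scipy, OpenCV 4.12 (cv2) and the standard library are available. Lean on these libraries where they do the work, as an engineer would, in place of code of your own. Each camera call takes 0.05 s, during which the arm holds its last target.

## Working session

There is one attempt and no reset: what is moved stays moved. The work goes in short steps, Python scripts to look and compute and a tool call to move; the robot and the scene stay as the last step left them, time stands still between calls to the robot, and variables do not carry over. Pictures are saved under pics/ and viewed, and the job is handed in when it is done.

Besides the shell and the picture viewer there is one more tool, called after "Call:" as name(argument=value, ...), one argument or row to a line, values as JSON. servo_tool: Moves the arm, as the interface text tells. Its arguments: {"type":"object","properties":{"steps":{"type":"string"}},"required":["steps"]}

```bash
mkdir -p pics; python3 - <<'E'
from cell import sensors, read_camera, get_calibration
import cv2,numpy as np
s=sensors.state(); print(s)
for n in("scene","top"):
    p,d=read_camera(n); cv2.imwrite(f"pics/{n}0.png",p); np.save(f"{n}_d0.npy",d); c=get_calibration(n); print(n,c)
E
```

```text
{'t': 0.0, 'joints': array([ 1.10241408e+00,  4.91590373e-01,  1.55946481e+00, -3.30857041e-06,
        1.09168671e+00, -1.05597493e-01]), 'qvel': array([-0.00138287, -0.00156254,  0.00043403,  0.00031901,  0.00034656,
        0.00043272]), 'tau': array([ 5.82492830e-04, -6.12650156e+01, -2.58174849e+01,  6.92961831e-02,
        4.82917624e-02, -1.29419232e-04]), 'eef_pos': array([221.66506358, 584.10625082, 214.0373145 ]), 'tcp_rot': array([-1.67384058,  1.56964709, -2.03662381]), 'ft_force': array([ 0.65365443, -0.83049763,  0.34824631]), 'moment': array([-0.00093939,  0.02423792, -0.01663472]), 'opening': 1.0014838200488716}
scene {'mtx': array([[466.57698561,   0.        , 319.56563258],
       [  0.        , 466.57698561, 202.10919655],
       [  0.        ,   0.        ,   1.        ]]), 'R': array([[ 0.18307391,  0.98286163,  0.02160931],
       [ 0.56476229, -0.08715347, -0.82063867],
       [-0.80469093,  0.16244166, -0.57103871]]), 't': array([ -70.16600966, -228.07756   , 1599.93178239])}
top {'mtx': array([[379.86430514,   0.        , 319.26527942],
       [  0.        , 379.86430514, 196.90502993],
       [  0.        ,   0.        ,   1.        ]]), 'R': array([[-0.02368975, -0.99969682,  0.00671267],
       [-0.97786721,  0.02177519, -0.20809025],
       [ 0.20788099, -0.01149371, -0.9780866 ]]), 't': array([ -12.60140438,  521.87890262, 1013.22843524])}
```

View pics/top0.png

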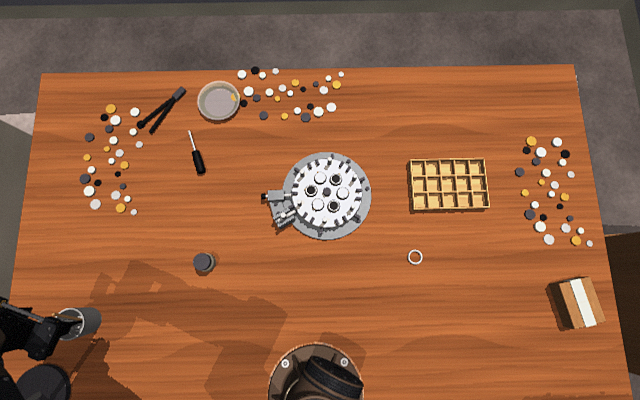

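View pics/scene0.png

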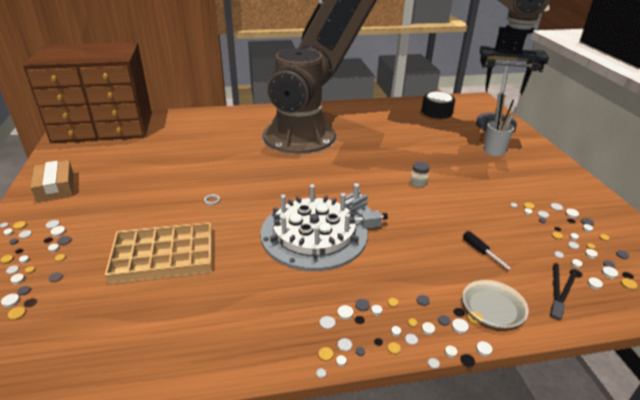

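The top view shows the turntable near (327,195), with the bracket, plunger and bolt at its left near (278,205). The tray is at (448,185), the ring at (415,257), the jar at (204,262) and the driver at (197,152). Next I'll zoom in.

```bash
python3 - <<'E'
import cv2,numpy as np
p=cv2.imread("pics/top0.png"); c=p[145:250,250:380]; cv2.imwrite("pics/top0z.png",cv2.resize(c,None,fx=5.6,fy=5.6,interpolation=cv2.INTER_CUBIC))
p=cv2.imread("pics/scene0.png"); c=p[175:275,255:395]; cv2.imwrite("pics/scene0z.png",cv2.resize(c,None,fx=5.6,fy=5.6,interpolation=cv2.INTER_CUBIC))
E
```

```text
(no output)
```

View pics/top0z.png

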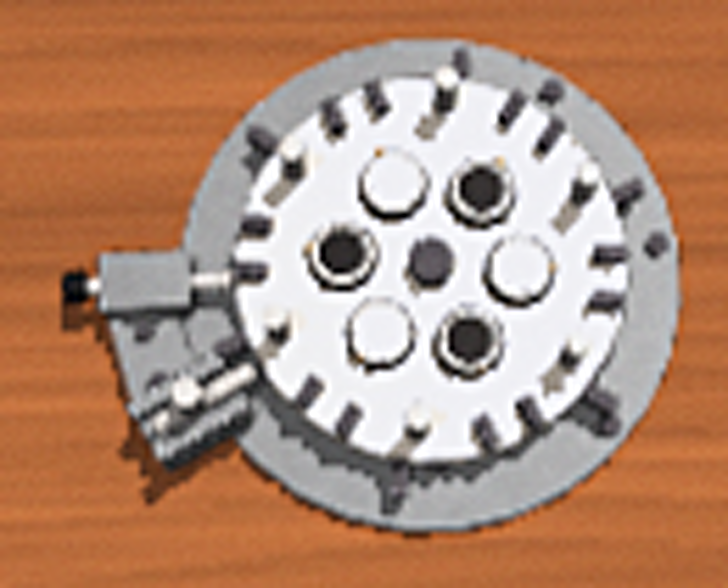

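View pics/scene0z.png

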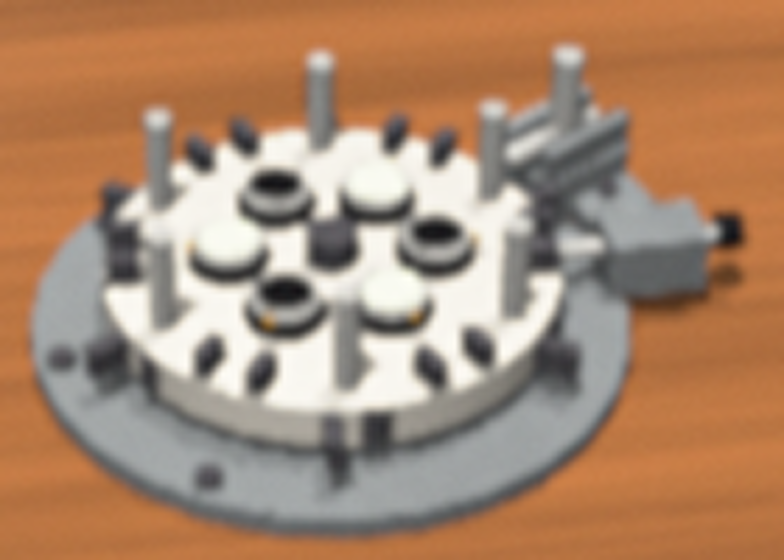

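The zoomed top view shows six bright post tops at about (447,78), (293,152), (278,322), (418,418), (570,357) and (586,185). The bolt knob top is near (185,390), and the plunger points right at (215,283). The next lug, clockwise of the nose, is at (258,140).

```bash
cat > h.py <<'E'
import numpy as np,cv2
from cell import get_calibration
C={n:get_calibration(n) for n in("scene","top")}
def ray(n,uv,z):
    c=C[n];uv=np.atleast_2d(np.array(uv,float));d=np.c_[uv,np.ones(len(uv))]@np.linalg.inv(c["mtx"]).T@c["R"]
    o=-c["R"].T@c["t"]; return o+d*((z-o[2])/d[:,2])[:,None]
def fit(P):
    from scipy.optimize import least_squares
    P=P[:,:2];m=P.mean(0)
    a0=np.arctan2(*(P-m)[0][::-1])
    k=np.round((np.arctan2((P-m)[:,1],(P-m)[:,0])-a0)/(np.pi/3))
    f=lambda q:(q[:2]+85*np.c_[np.cos(q[2]+k*np.pi/3),np.sin(q[2]+k*np.pi/3)]-P).ravel()
    r=least_squares(f,[*m,a0]);return r.x,np.abs(r.fun).max()
E
python3 - <<'E'
from h import *
tz=lambda l:np.array(l)/5.6+[250,145]-0.41
sz=lambda l:np.array(l)/5.6+[255,175]-0.41
posts=[(447,78),(293,150),(278,322),(418,418),(571,357),(586,185)]
sp=[(567,55),(492,107)][1:]+[(320,60),(158,117),(160,232),(344,295),(517,225)]
print(np.degrees(np.diff(ray("top",tz(posts),90)[:,0:1],axis=0)).size)
for n,p in(("top",tz(posts)),("scene",sz(sp))):
    W=ray(n,p,90);q,e=fit(W);print(n,W[:,:2].round(1).tolist(),q,np.degrees(q[2]),e)
    c=q[:2]
    if n=="top":
        for nm,uv,z in(("knob",(185,388),91),("plunger",(215,284),32),("plungerend",(75,287),32),("lug",(258,140),32),("lugB",(233,350),32)):
            w=ray(n,tz([uv]),z)[0,:2];print(nm,w,np.hypot(*(w-c)),np.degrees(np.arctan2(*(w-c)[::-1])))
    else:
        for nm,uv,z in(("knob",(567,55),91),("plunger",(585,243),32),("end",(728,230),32)):
            w=ray(n,sz([uv]),z)[0,:2];print(nm,w,np.hypot(*(w-c)),np.degrees(np.arctan2(*(w-c)[::-1])))
# depth-based heights
d=np.load("top_d0.npy");
E
```

```text
5
top [[622.4, -54.9], [587.0, 21.9], [500.9, 30.4], [452.4, -36.1], [480.5, -110.7], [566.0, -121.6]] [ 5.34858836e+02 -4.51473877e+01 -1.27473307e-01] -7.303682493852566 3.1919610538717507
knob [469.36192513  75.38613815] 137.1793577729163 118.51928736262126
plunger [533.03308385  64.9328238 ] 110.09535110331176 90.95020082046905
plungerend [533.05397191 136.69967695] 181.85602122263526 90.56865204313667
lug [609.3023036   42.04713223] 114.6503997412076 49.510521592968566
lugB [498.38148246  55.98627424] 107.51099899788547 109.8335927935662
scene [[503.0, 33.0], [454.1, -35.3], [488.6, -112.8], [572.2, -122.0], [625.1, -55.0], [590.1, 23.8]] [538.85202162 -44.7070532    1.98288834] 113.61113326898774 1.7776380630065205
knob [468.28589005  75.7755581 ] 139.62678307626226 120.35731698246435
plunger [531.67076     72.01785327] 116.94560406790742 93.52056849137537
end [532.16424506 138.29774323] 183.1269556193307 92.09290104803497
```

```bash
cat >> h.py <<'E'
from scipy.spatial.transform import Rotation as Ro
from cell import sensors
def go(target,ydir=None):
    s=sensors.state();R=Ro.from_euler("xyz",s["tcp_rot"]).as_matrix();
    print("t",round(s["t"],2),"pos",s["eef_pos"].round(1),"F",s["ft_force"].round(1),"joints",s["joints"].round(2))
    print("R",R.round(3).tolist())
    print("tool delta",(R.T@(np.array(target)-s["eef_pos"])).round(1))
    if ydir is not None:
        y=np.array([np.cos(ydir),np.sin(ydir),0]);x=np.array([0,0,-1.]);T=np.c_[x,y,np.cross(x,y)]
        print("rotvec tool",Ro.from_matrix(R.T@T).as_rotvec().round(3))
E
python3 - <<'E'
from h import *
for a in(-61,119,29,209):go([456,-3,150],np.radians(a))
for n,uv in(("jar",(204,262)),("ring",(415,257))):print(n,ray("top",[uv],30))
E
```

```text
t 0.1 pos [221.7 584.1 214.1] F [ 0.3  0.4 -0.5] joints [ 1.1   0.49  1.56 -0.    1.09 -0.11]
R [[-0.0, 0.355, 0.935], [-0.001, 0.935, -0.355], [-1.0, -0.001, -0.0]]
tool delta [  64.5 -465.7  427.4]
rotvec tool [2.273e+00 1.000e-03 1.000e-03]
t 0.1 pos [221.7 584.1 214.1] F [ 0.3  0.4 -0.5] joints [ 1.1   0.49  1.56 -0.    1.09 -0.11]
R [[-0.0, 0.355, 0.935], [-0.001, 0.935, -0.355], [-1.0, -0.001, -0.0]]
tool delta [  64.5 -465.7  427.4]
rotvec tool [-0.869 -0.     0.001]
t 0.1 pos [221.7 584.1 214.1] F [ 0.3  0.4 -0.5] joints [ 1.1   0.49  1.56 -0.    1.09 -0.11]
R [[-0.0, 0.355, 0.935], [-0.001, 0.935, -0.355], [-1.0, -0.001, -0.0]]
tool delta [  64.5 -465.7  427.4]
rotvec tool [0.702 0.    0.001]
t 0.1 pos [221.7 584.1 214.1] F [ 0.3  0.4 -0.5] joints [ 1.1   0.49  1.56 -0.    1.09 -0.11]
R [[-0.0, 0.355, 0.935], [-0.001, 0.935, -0.355], [-1.0, -0.001, -0.0]]
tool delta [  64.5 -465.7  427.4]
rotvec tool [-2.44e+00 -1.00e-03  0.00e+00]
jar [[349.41874295 298.95968373  30.        ]]
ring [[ 349.4345927  -287.86869492   30.        ]]
```

Call:
servo_tool(
  steps="0 -34 31 0 0 0 0; 0 -34 31 0 0 0 0; 0 -34 31 0 0 0 0; 0 -34 31 0 0 0 0; 0 -34 31 0 0 0 0; 0 -34 31 0 0 0 0; 0 -34 31 0 0 0 0; 0 -34 31 0 0 0 0",
)

```text
t: 0.9
eef_pos: [358.4, 233.4, 211.6]
tcp_rot: [-1.933, 1.567, -2.287]
ft_force: [0.7, 1.0, 0.4]
opening: 0.385
```

```bash
python3 -c "
from h import *
go([456,-3,150],np.radians(29))"
```

```text
t 0.9 pos [358.4 233.4 211.6] F [0.7 1.  0.4] joints [ 0.42  0.22  2.02 -0.    0.91 -0.79]
R [[-0.002, 0.347, 0.938], [-0.003, 0.938, -0.347], [-1.0, -0.003, -0.001]]
tool delta [  62.  -187.6  173.6]
rotvec tool [ 0.71  -0.     0.004]
```

Call:
servo_tool(
  steps="0 -34 32 0 0 0 0; 0 -34 32 0 0 0 0; 0 -34 32 0 0 0 0; 0 -34 32 0 0 0 0; 0 0 0 0.145 0 0 0; 0 0 0 0.145 0 0 0; 0 0 0 0.145 0 0 0; 0 0 0 0.145 0 0 0",
)

```text
t: 1.7
eef_pos: [434.2, 47.0, 211.3]
tcp_rot: [-1.394, 1.567, -2.346]
ft_force: [0.4, -0.5, -0.3]
opening: 0.004
```

```bash
python3 -c "
from h import *
go([456,-3,150],np.radians(29))"
```

```text
t 1.7 pos [434.2  47.  211.3] F [ 0.4 -0.5 -0.3] joints [-0.04  0.23  2.   -0.    0.92 -0.66]
R [[-0.003, 0.815, 0.58], [-0.003, 0.58, -0.815], [-1.0, -0.004, 0.001]]
tool delta [ 61.4 -11.   53.4]
rotvec tool [0.113 0.001 0.004]
```

Call:
servo_tool(
  steps="0 0 0 0.12 0 0.004 0; 0 -6 25 0 0 0 0; 0 -6 20 0 0 0 0; 20 0 5 0 0 0 0; 20 0 0 0 0 0 0; 20 0 0 0 0 0 0; 10 0 0 0 0 0 0; 0 0 0 0 0 0 0",
)

```text
t: 2.5
eef_pos: [447.3, -5.1, 138.7]
tcp_rot: [-0.346, 1.57, -1.43]
ft_force: [-0.1, -1.0, 0.8]
opening: -0.001
```

```bash
python3 - <<'E'
from h import *
from cell import read_camera
go([457,-3,68],np.radians(29))
for n in("top","scene"):
    p,d=read_camera(n);cv2.imwrite(f"pics/{n}1.png",p)
    c=p[145:250,250:380] if n=="top" else p[120:275,255:395]
    cv2.imwrite(f"pics/{n}1z.png",cv2.resize(c,None,fx=3.8,fy=3.8,interpolation=cv2.INTER_CUBIC))
E
```

```text
t 2.5 pos [447.3  -5.1 138.7] F [-0.1 -1.   0.8] joints [-0.16  0.35  2.07 -0.    0.72 -0.64]
R [[0.0, 0.884, 0.467], [-0.001, 0.467, -0.884], [-1.0, -0.0, 0.001]]
tool delta [70.7  9.6  2.6]
rotvec tool [-0.02   0.001  0.   ]
```

View pics/top1z.png

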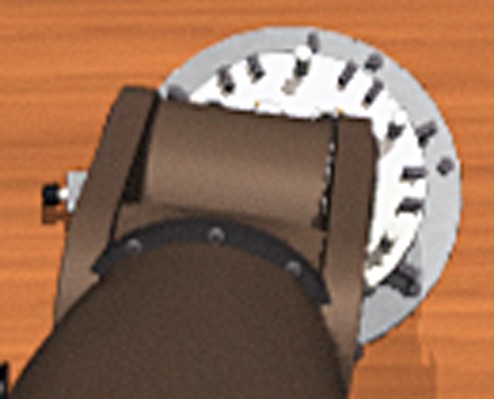

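View pics/scene1z.png

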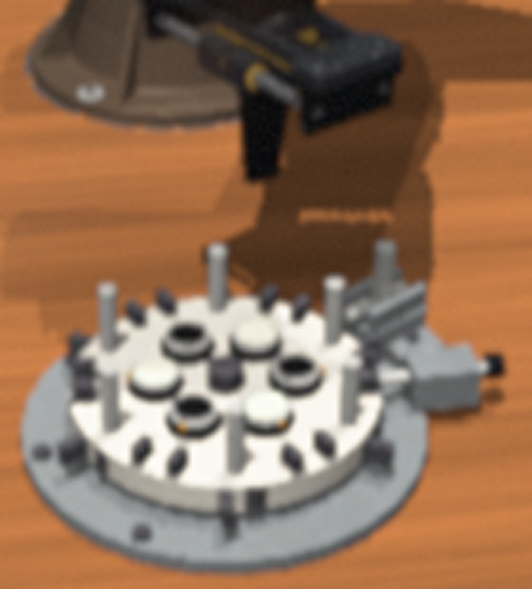

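The top view is mostly hidden by the arm. In the scene view the shut fingers are at (262,175), above the gap between the post at (217,250) and the one at (335,285). I'll descend and move up to the near post.

Call:
servo_tool(
  steps="18 2 0 0 0 0 0; 18 3 0 0 0 0 0; 18 2 0 0 0 0 0; 16 2 0 0 0 0 0; 1 0 0 0 0 0 0; 0 0 3 0 0 0 0; 0 0 3 0 0 0 0; 0 0 0 0 0 0 0",
)

```text
t: 3.4
eef_pos: [463.9, -6.6, 74.4]
tcp_rot: [0.88, 1.555, -0.203]
ft_force: [0.3, -0.5, 0.3]
opening: 0.005
```

```bash
python3 - <<'E'
from h import *
from cell import read_camera
go([457,-3,68],np.radians(29))
p,d=read_camera("scene")
c=p[120:275,255:395]
cv2.imwrite(f"pics/scene2z.png",cv2.resize(c,None,fx=3.8,fy=3.8,interpolation=cv2.INTER_CUBIC))
E
```

```text
t 3.4 pos [463.9  -6.6  74.4] F [ 0.3 -0.5  0.3] joints [-0.16  0.48  2.1  -0.    0.55 -0.64]
R [[0.015, 0.883, 0.469], [-0.003, 0.469, -0.883], [-1.0, 0.012, 0.01]]
tool delta [ 6.2 -4.5 -6.5]
rotvec tool [-0.018  0.01  -0.012]
```

View pics/scene2z.png

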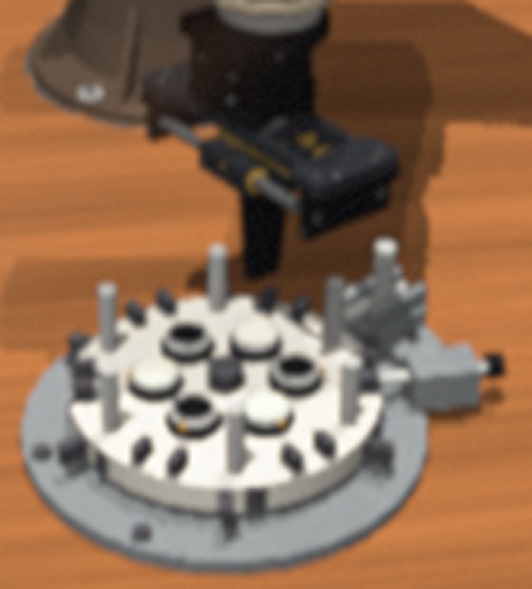

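Call:
servo_tool(
  steps="0 0 -7 0 0.01 -0.012 0; 3 -9 0 0 0 0 0; 3 -9 0 0 0 0 0; 0 -9 0 0 0 0 0; 0 -1 2 0 0 0 0; 0 0 2 0 0 0 0; 0 0 2 0 0 0 0; 0 0 0 0 0 0 0",
)

```text
t: 4.25
eef_pos: [436.0, -20.1, 68.7]
tcp_rot: [-2.731, 1.57, 2.469]
ft_force: [-0.3, 0.1, -1.3]
opening: 0.005
```

```bash
python3 - <<'E'
from h import *
go([453,-35,68],np.radians(29))
E
```

```text
t 4.25 pos [436.  -20.1  68.7] F [-0.3  0.1 -1.3] joints [-0.2   0.47  2.15  0.    0.52 -0.69]
R [[-0.0, 0.883, 0.469], [0.0, 0.469, -0.883], [-1.0, -0.0, -0.0]]
tool delta [ 0.7  8.  21.1]
rotvec tool [-0.018 -0.     0.   ]
```

Call:
servo_tool(
  steps="0 3 3 0 0 0 0; 0 0 3 0 0 0 0; 0 0 4 0 0 0 0; 0 0 4 0 0 0 0; 0 -1 4 0 0 0 0; 0 -1 4 0 0 0 0; 0 -1 4 0 0 0 0; 0 -1 4 0 0 0 0",
)

```text
t: 5.05
eef_pos: [447.5, -47.7, 67.8]
tcp_rot: [-2.324, 1.563, 2.877]
ft_force: [-3.9, 0.2, -0.0]
opening: 0.005
```

```bash
cat > look.py <<'E'
import sys
from h import *
from cell import read_camera
go([463,-86,68],np.radians(29))
p,d=read_camera("scene")
c=p[120:275,255:395]
cv2.imwrite(sys.argv[1],cv2.resize(c,None,fx=3.8,fy=3.8,interpolation=cv2.INTER_CUBIC))
E
python3 look.py pics/scene3z.png
```

```text
t 5.05 pos [447.5 -47.7  67.8] F [-3.9  0.2 -0. ] joints [-0.25  0.49  2.12  0.    0.54 -0.74]
R [[-0.008, 0.883, 0.47], [0.002, 0.47, -0.883], [-1.0, -0.006, -0.006]]
tool delta [-0.4 -4.3 41.1]
rotvec tool [-0.017 -0.006  0.006]
```

View pics/scene3z.png

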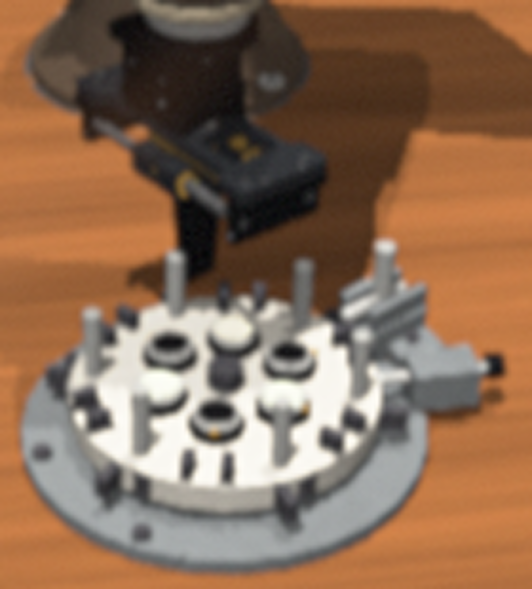

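```bash
cat >> h.py <<'E'
def post_px(l,f=3.8,o=(255,120)): return np.array(l)/f+o-0.37
E
python3 - <<'E'
from h import *
W=ray("scene",post_px([(176,257),(303,264),(362,333),(281,403),(142,390),(91,314)]),90)
q,e=fit(W);print(q,np.degrees(q[2])%60,e);print(W[:,:2].round(1).tolist())
for z in(91,):
  print(ray("scene",post_px([(384,247)]),z))
E
```

```text
[539.84198427 -44.31727213  -2.90285152] 13.67885909048664 2.084806283129261
[[459.0, -63.5], [479.8, 17.6], [562.0, 37.6], [623.8, -26.3], [598.7, -105.2], [515.8, -126.1]]
[[469.22451516  75.12681998  91.        ]]
```

Call:
servo_tool(
  steps="0 -0.5 2 0 0 0 0; 0 -0.5 2 0 0 0 0; 0 -0.5 2 0 0 0 0; 0 -0.5 2 0 0 0 0; 0 -0.4 2 0 0 0 0; 0 -0.4 2 0 0 0 0; 0 -0.4 2 0 0 0 0; 0 -0.4 2 0 0 0 0",
)

```text
t: 5.9
eef_pos: [452.3, -63.5, 67.9]
tcp_rot: [-2.568, 1.562, 2.632]
ft_force: [-1.0, 7.2, 1.5]
opening: -0.0
```

```bash
python3 look.py pics/scene4z.png
```

```text
t 5.9 pos [452.3 -63.5  67.9] F [-1.   7.2  1.5] joints [-0.29  0.49  2.1   0.    0.55 -0.78]
R [[-0.008, 0.883, 0.469], [0.004, 0.469, -0.883], [-1.0, -0.005, -0.007]]
tool delta [-0.3 -1.1 24.9]
rotvec tool [-0.018 -0.007  0.005]
```

View pics/scene4z.png

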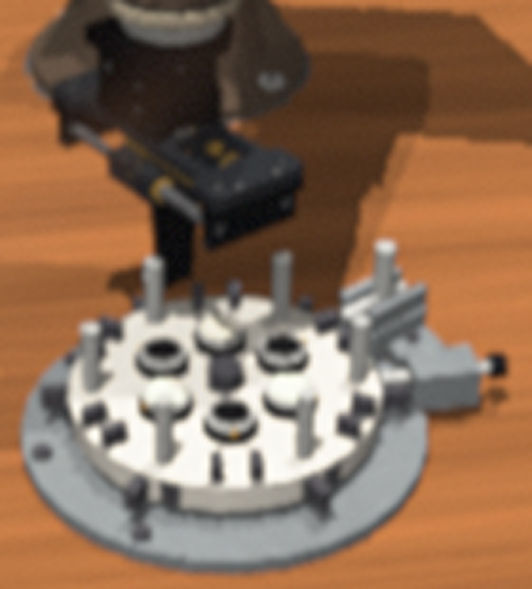

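```bash
python3 - <<'E'
from h import *
W=ray("scene",post_px([(154,263),(282,257),(361,320),(303,400),(163,403),(89,330)]),90)
q,e=fit(W);print(q,np.degrees(q[2])%60,e);print(W[:,:2].round(1).tolist())
E
```

```text
[541.74148952 -44.97352859  -2.72036447] 24.13459732546275 3.6874156122751174
[[463.9, -78.9], [469.5, 5.7], [548.2, 40.3], [623.0, -12.9], [613.0, -94.8], [532.9, -129.3]]
```

Call:
servo_tool(
  steps="0 -0.2 0.8 0 0 0 0; 0 -0.2 0.8 0 0 0 0; 0 -0.2 0.8 0 0 0 0; 0 -0.2 0.8 0 0 0 0; 0 -0.2 0.8 0 0 0 0; 0 -0.2 0.8 0 0 0 0; 0 -0.2 0.8 0 0 0 0; 0 -0.2 0.8 0 0 0 0",
)

```text
t: 6.75
eef_pos: [455.3, -70.6, 68.0]
tcp_rot: [-2.703, 1.564, 2.498]
ft_force: [-0.0, 2.8, -0.4]
opening: 0.004
```

Call:
servo_tool(
  steps="0 -0.1 0.5 0 0 0 0; 0 -0.1 0.5 0 0 0 0; 0 -0.1 0.5 0 0 0 0; 0 -0.1 0.5 0 0 0 0; 0 0 0.5 0 0 0 0; 0 0 0.5 0 0 0 0; 0 0 0.5 0 0 0 0; 0 0 0.5 0 0 0 0",
)

```text
t: 7.55
eef_pos: [456.0, -72.2, 68.0]
tcp_rot: [-2.84, 1.561, 2.36]
ft_force: [0.2, 6.9, 0.5]
opening: 0.008
```

Call:
servo_tool(
  steps="0 0 0.5 0 0 0 0; 0 0 0.5 0 0 0 0; 0 0 0.5 0 0 0 0; 0 0 0.5 0 0 0 0; 0 0 0.5 0 0 0 0; 0 0 0.5 0 0 0 0; 0 0 0.5 0 0 0 0; 0 0 0.5 0 0 0 0",
)

```text
t: 8.35
eef_pos: [455.9, -72.1, 68.1]
tcp_rot: [-2.857, 1.554, 2.342]
ft_force: [0.0, 5.4, 1.2]
opening: 0.001
```

```bash
python3 look.py pics/scene5z.png
```

```text
t 8.35 pos [455.9 -72.1  68.1] F [0.  5.4 1.2] joints [-0.3   0.5   2.09  0.01  0.57 -0.8 ]
R [[-0.012, 0.884, 0.468], [0.012, 0.468, -0.884], [-1.0, -0.005, -0.016]]
tool delta [-0.2 -0.2 15.6]
rotvec tool [-0.019 -0.016  0.005]
```

View pics/scene5z.png

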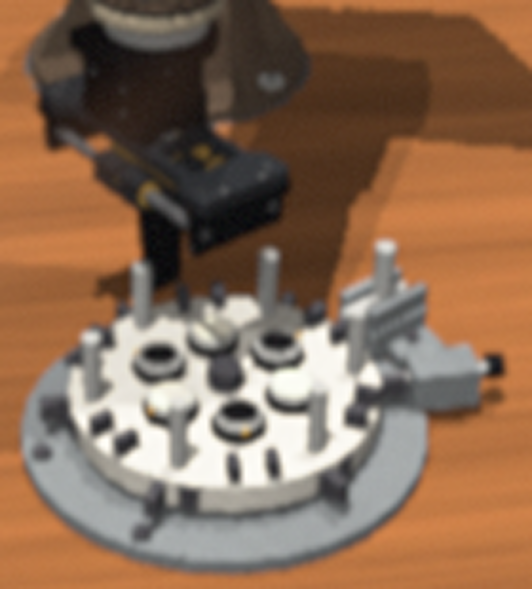

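```bash
python3 - <<'E'
from h import *
W=ray("scene",post_px([(141,268),(268,253),(357,313),(317,388),(178,408),(91,337)]),90)
q,e=fit(W);print(q,np.degrees(q[2])%60,e);print(W[:,:2].round(1).tolist())
E
```

```text
[540.75709903 -44.8228904   -2.60369005] 30.819548937849646 4.138012672816217
[[468.5, -88.1], [463.3, -2.6], [540.3, 39.6], [612.9, -2.2], [619.1, -86.8], [540.5, -128.9]]
```

Call:
servo_tool(
  steps="0 0 0.6 0 0 0 0; 0 0 0.6 0 0 0 0; 0 0 0.7 0 0 0 0; 0 0 0.7 0 0 0 0; 0 0 0.8 0 0 0 0; 0 0 0.8 0 0 0 0; 0 0 0.9 0 0 0 0; 0 0 0.9 0 0 0 0",
)

```text
t: 9.2
eef_pos: [455.9, -72.2, 68.2]
tcp_rot: [-2.871, 1.544, 2.328]
ft_force: [0.2, 10.9, 3.0]
opening: 0.002
```

Call:
servo_tool(
  steps="0 0 1.0 0 0 0 0; 0 0 1.1 0 0 0 0; 0 0 1.2 0 0 0 0; 0 0 1.2 0 0 0 0; 0 0 1.2 0 0 0 0; 0 0 1.2 0 0 0 0; 0 0 1.2 0 0 0 0; 0 0 1.2 0 0 0 0",
)

```text
t: 10.0
eef_pos: [455.8, -72.2, 68.3]
tcp_rot: [-2.882, 1.529, 2.317]
ft_force: [0.1, 13.3, 3.8]
opening: 0.004
```

Call:
servo_tool(
  steps="0 0 1.3 0 0 0 0; 0 0 1.3 0 0 0 0; 0 0 1.4 0 0 0 0; 0 0 1.4 0 0 0 0; 0 0 1.4 0 0 0 0; 0 0 1.4 0 0 0 0; 0 0 1.4 0 0 0 0; 0 0 1.4 0 0 0 0",
)

```text
t: 10.8
eef_pos: [455.7, -72.1, 68.5]
tcp_rot: [-2.889, 1.51, 2.308]
ft_force: [-0.5, 14.0, 4.0]
opening: 0.006
```

Call:
servo_tool(
  steps="0 0 1.5 0 0 0 0; 0 0 1.6 0 0 0 0; 0 0 1.6 0 0 0 0; 0 0 1.6 0 0 0 0; 0 0 1.6 0 0 0 0; 0 0 1.6 0 0 0 0; 0 0 1.6 0 0 0 0; 0 0 1.6 0 0 0 0",
)

```text
t: 11.6
eef_pos: [455.5, -71.9, 68.8]
tcp_rot: [-2.897, 1.488, 2.299]
ft_force: [0.5, 15.8, 5.1]
opening: 0.001
```

Call:
servo_tool(
  steps="0 0 0.8 0 0 0 0; 0 0 0 0 0 0 0; 0 0 -2 0 0 0 0; 0 0 -5 0 0 0 0; 0 0 -5 0 0 0 0; -20 0 0 0 0 0 0; -20 0 0 0 0 0 0; -10 0 0 0 0 0 0",
)

```text
t: 12.4
eef_pos: [451.0, -62.6, 120.3]
tcp_rot: [-2.876, 1.484, 2.32]
ft_force: [0.1, 0.7, -1.2]
opening: 0.004
```

```bash
sed -i 's/463,-86,68/461,90,150/' look.py; python3 look.py pics/scene6z.png
```

```text
t 12.4 pos [451.  -62.6 120.3] F [ 0.1  0.7 -1.2] joints [-0.31  0.42  2.03  0.06  0.78 -0.84]
R [[-0.059, 0.885, 0.463], [0.064, 0.466, -0.883], [-0.996, -0.023, -0.084]]
tool delta [ -20.5   79.2 -132.5]
rotvec tool [-0.022 -0.084  0.022]
```

View pics/scene6z.png

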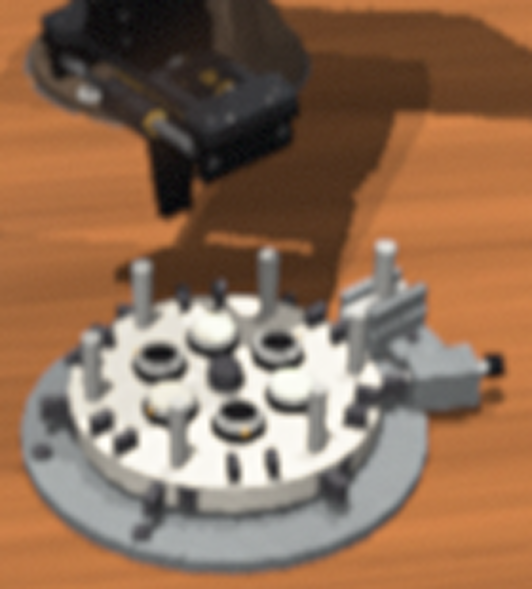

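The table holds at the stop with the tool withdrawn. The posts at (141,268) and (268,253) have not moved, and the keeper pair near (325,312) lines up with the bolt. Next I'll move to the outside of the knob at (384,247).

Call:
servo_tool(
  steps="-15 0 0 -0.02 -0.084 0.022 0; -15 0 0 0 0 0 0; 0 22 -38 0 0 0 0; 0 22 -38 0 0 0 0; 0 22 -38 0 0 0 0; 0 16 -30 0 0 0 0; 0 0 0 0 0 0 0; 0 0 0 0 0 0 0",
)

```text
t: 13.25
eef_pos: [454.3, 107.0, 149.0]
tcp_rot: [0.575, 1.564, -0.495]
ft_force: [-0.3, -0.8, -0.4]
opening: 0.005
```

```bash
python3 -c "
from h import *
go([452.5,105,68],np.radians(29.4))"
```

```text
t 13.25 pos [454.3 107.  149. ] F [-0.3 -0.8 -0.4] joints [ 0.09  0.36  2.01 -0.01  0.76 -0.41]
R [[0.006, 0.877, 0.48], [-0.003, 0.48, -0.877], [-1.0, 0.003, 0.005]]
tool delta [81.  -2.8  0.4]
rotvec tool [-0.012  0.005 -0.003]
```

Call:
servo_tool(
  steps="20 -1 0 0 0.005 0 0; 20 -1 0 0 0 0 0; 20 -1 0 0 0 0 0; 12 0 0 0 0 0 0; 6 0 0 0 0 0 0; 0 0 3 0 0 0 0; 0 0 3 0 0 0 0; 0 0 0 0 0 0 0",
)

```text
t: 14.05
eef_pos: [455.8, 93.8, 68.0]
tcp_rot: [1.336, 1.566, 0.26]
ft_force: [-0.5, 0.1, 1.0]
opening: 0.006
```

```bash
sed -i 's/461,90,150/469,75.4,68/' look.py; python3 look.py pics/scene7z.png
```

```text
t 14.05 pos [455.8  93.8  68. ] F [-0.5  0.1  1. ] joints [ 0.06  0.5   2.09  0.    0.55 -0.44]
R [[0.004, 0.88, 0.475], [0.001, 0.475, -0.88], [-1.0, 0.004, 0.001]]
tool delta [ 0.1  2.9 22.5]
rotvec tool [-0.011  0.001 -0.004]
```

View pics/scene7z.png

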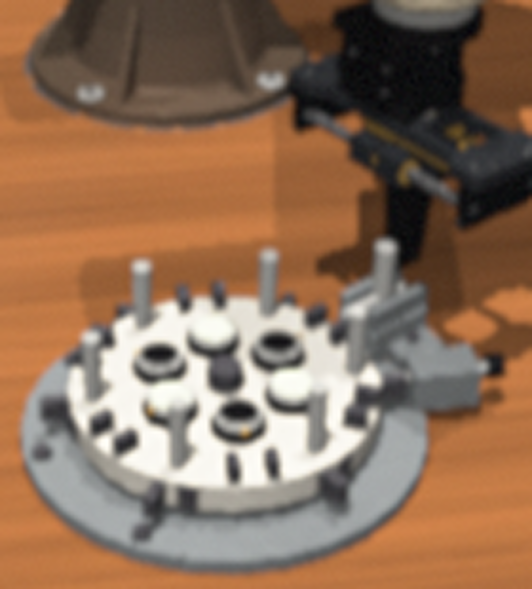

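The fingers at (405,255) stand just outside the knob at (384,247). Now I'll push it inward.

Call:
servo_tool(
  steps="0 2 0 0 0 0 0; 0 0 2 0 0 0 0; 0 0 2 0 0 0 0; 0 0 2 0 0 0 0; 0 0 2 0 0 0 0; 0 0 2 0 0 0 0; 0 0 2 0 0 0 0; 0 0 2 0 0 0 0",
)

```text
t: 14.9
eef_pos: [465.1, 82.5, 69.1]
tcp_rot: [1.369, 1.564, 0.294]
ft_force: [-0.5, 2.5, -0.9]
opening: 0.002
```

Call:
servo_tool(
  steps="0 0 1.5 0 0 0 0; 0 0 1.5 0 0 0 0; 0 0 1.5 0 0 0 0; 0 0 1 0 0 0 0; 0 0 1 0 0 0 0; 0 0 1 0 0 0 0; 0 0 1 0 0 0 0; 0 0 1 0 0 0 0",
)

```text
t: 15.7
eef_pos: [468.9, 75.5, 69.1]
tcp_rot: [1.915, 1.564, 0.838]
ft_force: [-2.3, 15.6, 0.9]
opening: 0.006
```

```bash
python3 look.py pics/scene8z.png
```

```text
t 15.7 pos [468.9  75.5  69.1] F [-2.3 15.6  0.9] joints [ 0.02  0.5   2.07  0.01  0.56 -0.48]
R [[0.004, 0.881, 0.474], [0.005, 0.474, -0.881], [-1.0, 0.006, -0.002]]
tool delta [1.1 0.  0.1]
rotvec tool [-0.012 -0.002 -0.006]
```

View pics/scene8z.png

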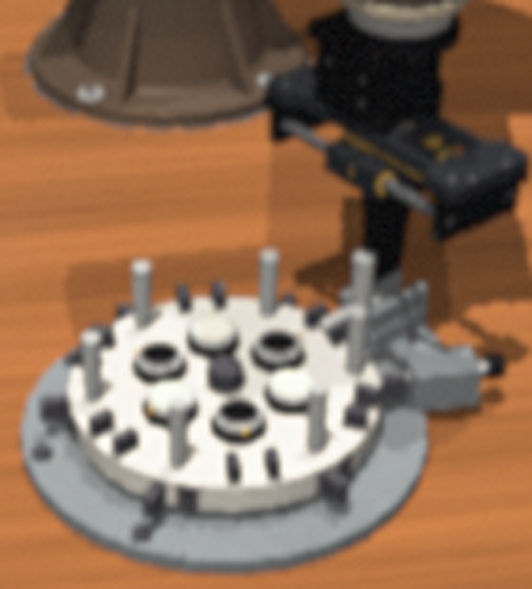

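```bash
python3 - <<'E'
from h import *
a=ray("scene",post_px([(384,247)]),91)[0];b=ray("scene",post_px([(363,257)]),91)[0];print(a,b,np.hypot(*(a-b)[:2]))
E
```

```text
[469.22451516  75.12681998  91.        ] [479.04281391  58.33774699  91.        ] 19.449214958378235
```

Call:
servo_tool(
  steps="0 0 0.7 0 0 0 0; 0 0 0.7 0 0 0 0; 0 0 0.7 0 0 0 0; 0 0 0.5 0 0 0 0; 0 0 0 0 0 0 0; 0 0 -5 0 0 0 0; 0 0 -10 0 0 0 0; 0 0 -10 0 0 0 0",
)

```text
t: 16.55
eef_pos: [456.5, 98.3, 69.4]
tcp_rot: [2.345, 1.563, 1.267]
ft_force: [-0.5, 0.3, -0.3]
opening: 0.003
```

Call:
servo_tool(
  steps="-30 0 0 0 0 0 0; -30 0 0 0 0 0 0; -30 0 -15 0 0 0 0; 0 0 -40 0 0 0 0; 0 0 -40 0 0 0 0; 0 0 -40 0 0 0 0; 0 0 -40 0 0 0 0; 0 0 0 0 0 0 0",
)

```text
t: 17.35
eef_pos: [366.0, 261.1, 164.7]
tcp_rot: [2.351, 1.562, 1.274]
ft_force: [0.4, -0.9, -0.4]
opening: 0.008
```

```bash
python3 - <<'E'
from h import *
from cell import read_camera
p,d=read_camera("top");cv2.imwrite("pics/top9.png",p)
cv2.imwrite("pics/top9z.png",cv2.resize(p[145:250,250:380],None,fx=5.6,fy=5.6,interpolation=cv2.INTER_CUBIC))
p,d=read_camera("scene");cv2.imwrite("pics/scene9.png",p)
print(sensors.state()["ft_force"],sensors.state()["eef_pos"])
E
```

```text
[ 0.4582295  -0.21043979  0.09282684] [367.59837099 258.86984533 164.58841361]
```

View pics/top9z.png

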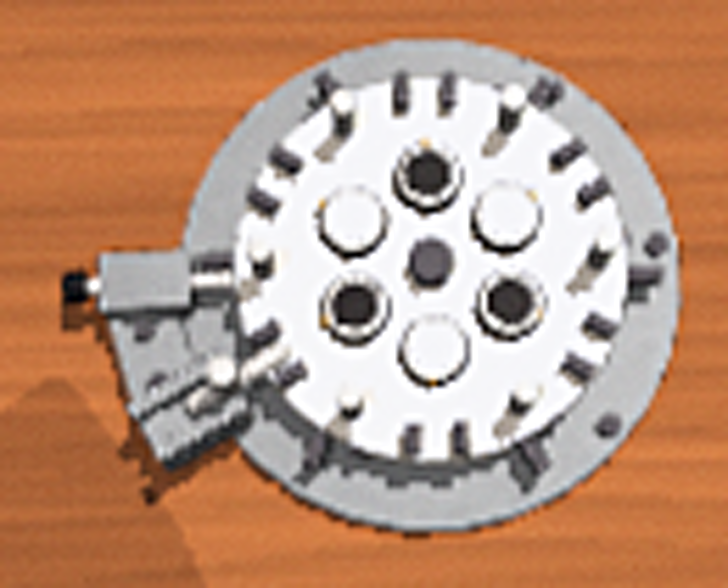

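View pics/scene9.png

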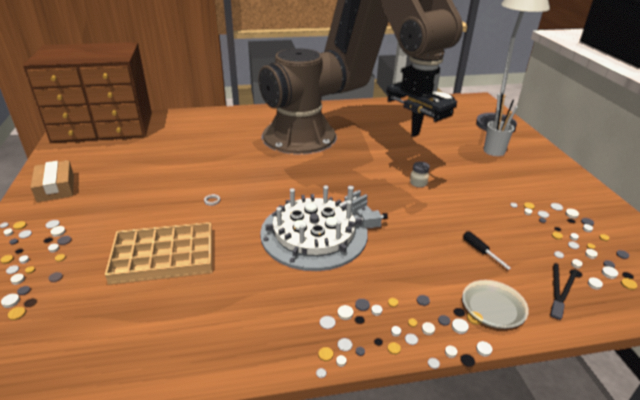

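```bash
python3 - <<'E'
from h import *
for f,P in(("0",(185,388)),("9",(220,373))):
    p=cv2.imread(f"pics/top{f}.png");g=cv2.cvtColor(p,6);u,v=(np.array(P)/5.6).astype(int)+[250,145]
    w=g[v-4:v+5,u-4:u+5].astype(float);w=np.clip(w-205,0,None);yy,xx=np.mgrid[v-4:v+5,u-4:u+5]
    c=((w*xx).sum()/w.sum(),(w*yy).sum()/w.sum());print(c,ray("top",[c],91)[0],ray("top",[np.array(P)/5.6+[249.6,144.6]],91)[0])
E
```

```text
(np.float64(282.67870036101084), np.float64(214.58483754512636)) [467.42898146  75.25093037  91.        ] [469.33409538  75.359385    91.        ]
(np.float64(289.29226361031516), np.float64(210.76934097421204)) [477.42926386  57.42110571  91.        ] [476.2581772   58.52336216  91.        ]
```

```bash
python3 -c "
from cell import order
print(order.job_done())"
```

```text
the job is handed in; nothing more can be done
None
```

The table is at the next stop with the lock bolt pushed home, and I handed the job in at about 17.5 s with the tool clear of everything. No verdict was reported.

- **Turning and pressing:** I pushed a drive post counter-clockwise past the click, which read about 7 N at the crest, until the lug met the plunger. I then raised the push in small steps, reading 13.3, 14.0 and 15.8 N at the ends of three 0.8 s calls. Force was only read at the end of each call, so any brief higher peak within a call was not seen. The contact force at the plunger was not measured; from the push I estimate 9 to 11 N.
- **Locking:** I pushed the bolt knob in to its firm stop and then withdrew. The push at the bolt's end read about 15.6 N, more than the 8 N you called plenty, though below every listed limit.

**Last checks:**
- **Bolt travel:** the knob moved 20.4 mm by its centroid in the top view and 19.4 mm in the scene view. My rougher hand-picked top-view points give about 18.2 mm. The firm stop felt at the end fits the bolt being fully home.
- **Table:** the lug lies against the plunger nose, and the bolt nose is between its two keeper blocks. The table did not visibly move when I let go.
- **Bystanders:** the tray, jar, driver and ring look to be where they started, judged by eye only. The wrist force reads about zero.
- **Disagreement:** the two cameras put the table's centre about 4 mm apart, so I relied on the force readings for the final contact.

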